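# Third hand for the tool tray: press the end board on

### The job

The potter is building a wooden tool tray and needs a third hand. Fetch the long blue end board, stand it upright on the cradle's ledge so that it closes the tray's open end, flush with the side walls, and push it against the tray until the black pointers stand in the green bands, never running the sprung carriage to its hard stop. Hold that push steadily for a couple of seconds and finish while still holding the board there with the gripper's fingers, so that she can drive the screws; leave the dark divider, the dark grey bowl and the cat figurine where they are.

Things in the scene. Friction and masses are not known exactly. Their poses are not given: they have to be found in the camera images.
- end_board_c (a point): Centre of the loose end board: blue-painted wood, 16 mm thick (its x), 140 mm long (its y), 70 mm high (its z), about 100 g, dark screw marks near both ends. It stands upright on its long edge on the table, so its centre is 35 mm above the table. It may face either way round.
- end_board: The same end board; origin at the centre of its underside, same axes as end_board_c.
- tray_end (a point): Centre of the open end of the three-sided wooden tray in the cradle, half-way up its walls (47 mm above the table), in the plane of the side walls' end faces that the board is pressed against. x points into the tray (push direction), y across, z up; moves with the tray. With the board correctly on, its centre is 8 mm in front (-x) of this point, at the same y and z.
- carriage (a joint): How far the sprung carriage with the tray is pushed back along +x of tray_end, in m: 0 free, 0.036 hard stop. Spring 500 N/m, no preload, lightly damped: 0.020 means 10 N. Black pointers on the carriage stand in the green bands on the two side rails from 0.012 to 0.028 (6 to 14 N), in white before, red beyond. It springs back when let go.
- cradle: Fixed plywood cradle; origin at table height below the tray's open end at carriage 0, x into the tray. Base plate 12 mm thick, 200 mm wide, from 60 mm before the open end (this part is the ledge the board stands on) to 280 mm behind it. Side rails up to 42 mm above the table begin 60 mm behind the open end, inner faces 79 mm off the midline; end block up to 72 mm.
- divider_c (a point): Centre of the dark-wood divider, 16 x 100 x 70 mm, standing on edge like the end board, not needed: leave it alone. It and the end board swap places from start to start.
- bowl_a: Dark grey bowl, 96 mm across, 60 mm high, origin at its underside, it stands on the left. Leave alone.
- cat: White ceramic cat figurine, about 110 mm high and 70 mm across, origin at its underside. Leave alone.
- tray_floor (a point): The same tray; this point is 47 mm straight below tray_end, same axes. Rides on the sprung carriage. Side walls 12 mm thick, 70 mm high (12 to 82 mm above the table), 140 mm over their outsides, 116 mm inside; 200 mm long, inner floor 22 mm above the table, empty.
Not all that is in view belongs to the job. There is more than one size of the end_board; the job needs the smallest.

How it is judged:
On the way:
1. the end board is pressed on the tray's open end, in line, with the pointers in the green bands, steadily for a second (value of joint carriage between 0.012 and 0.028 m and contact force between end_board and carriage between 5 and 16 N and contact force between the fingers and end_board above 3 N and x of end_board_c in the frame of tray_end between -0.013 and -0.004 m and y of end_board_c in the frame of tray_end between -0.007 and 0.007 m and z of end_board_c in the frame of tray_end between -0.006 and 0.006 m and angle between the x axis of end_board_c and the x axis of tray_end, either way round below 0.08 rad and angle between end_board_c's own z axis and vertical below 0.08 rad and linear speed of end_board below 0.02 m/s), for 1 s.
At the end, for the whole second after the job is handed in: The end board stands upright on the tray's open end, flush within 7 mm sideways and 6 mm in height, parallel within 0.08 rad, pressed by the gripper's fingers with 5 to 16 N so that the carriage stands between 0.012 and 0.028 (pointers in the green), at rest; the robot keeps holding it so (all of step 1); the arm keeps its last pose, push and grip.
It fails at once if the carriage runs to its hard stop (value of joint carriage above 0.035 m).
It fails at once if the divider, the dark grey bowl or the cat is moved more than 25 mm (distance of any of divider_c, bowl_a, cat from where it was at the start of the episode above 0.025 m).
It also fails if it takes over 42 s, if anything falls off the work surface, if the arm or the gripper's body presses on something with over 40 N, if the wrist force passes 120 N, or if a joint passes its speed limit or range.

### The arm

A 6-joint arm with a two-finger parallel gripper is mounted at the origin on the work surface. World frame = base frame: x ahead of the robot, y to its left, z up, the work surface at z = 0. Lengths are in m, angles in rad, forces in N, time in s.
With the tool pointing down it reaches from about 0.375 to 0.975 m from the base axis. Payload 3.8 kg.
Tool frame: the origin (TCP) lies midway between the tips of the shut fingers; the grasp point (between the pads) lies bot.grasp_offset behind it (bot.grasp_offset is the distance from the TCP to the grasp point, in m); z points along the fingers, y is the direction in which the jaws open and shut (so a half turn about z gives the same grasp; the last joint's range is limited). The gripper opens to 85 mm and grips with 20 to 120 N. Pads are 22 mm wide; open, the fingers measure 114 mm over their backs; the gripper's body (76 mm by 85 mm) begins 54 mm behind the grasp point. The pads swing forward as they close: fully open they stand 13 mm farther back than shut.
Start: joints at [-1.308, 0.264, 1.604, -0, 1.274, -0.037], TCP at [0.199, -0.645, 0.231] pointing down, gripper open.
Joint ranges: [-2.63, 2.63], [-0.94, 2.18], [0.31, 2.57], [-1.31, 4.45], [0, 2.66], [-2.55, 2.55]. Speed limits (rad/s): [2.57, 2.57, 3.14, 3.14, 3.14, 3.14].

### API

Orientations are given as a rotation vector (axis times angle).
In Python, from workcell import read_state, viewer, job, bot gives the robot as it stands.
- The arm moves only by the shell command python3 -m crank 'ROWS' [FORCE]. ROWS is text: rows parted by semicolons, each of 7 numbers parted by spaces: the shift along the tool's x, y, z in mm, then the turn, a rotation vector about the tool's x, y, z in rad, then the closure in counts, from 0 (fully open) to 255 (shut). A call has 1 to 20 rows; each row is the pose to reach, as a shift and turn from the pose commanded when the call began, along the tool's axes at that moment; what a row does not reach only later rows make up. A row lasts 1/8 s, in which the tool goes at most 62.5 mm and 10.7 degrees, less where a joint would pass 70% of its speed; a pose out of reach is approached as far as the arm can. A call with a gripper value outside its range is refused whole. The fingers move at their own pace and stop on an object; FORCE is the grip in N (left out, the last holds). Time passes only in rows, so rows that repeat a pose let the fingers close. It gives the time, the measured TCP pose, the force and the opening at its end, in the units of the state.
- read_state(): the state, without advancing time (a new reading comes with each control period).
- viewer.read_camera(name): name is "side" or "top"; returns a dict with "pixels" (480x640x3 uint8, red, green, blue), "vertical_fov" (degrees; the focal length in pixels is half the picture's height over the tangent of half this angle, whatever the lens; pixels are square), "cx", "cy" (the principal point, pixels), "view" (4x4, takes a point from world to camera coordinates). Camera axes: x right, y up, looking along -z (the intrinsics and any distortion apply to the point x, -y, -z); pixel columns grow to the right and rows downward; lengths in m; the calibration is good to about 2 mm. A picture is of the moment at which its call begins. There is no depth.
- job.finish_job(): hands the job in, once; it reports no verdict.
The state is a dict: "time": time; "q": joint angles; "joint_vel": joint speeds; "joint_torque": joint torques, N m; "tool_pos": TCP position; "tcp_rot": TCP orientation; "wrist_force": force on the tool from outside, world axes, zero at the start; "torque": the same for the moment, N m; "width": opening from 0.0 (shut) to 1.0 (fully open).
Only numpy, scipy, OpenCV 4.12 (cv2) and the standard library are available. Lean on these libraries where they do the work, as an engineer would, in place of code of your own. Each camera call takes 0.05 s, during which the arm holds its last target.

## Working session

There is one attempt and no reset: what is moved stays moved. The work goes in short steps, Python scripts to look and compute and a shell command to move; the robot and the scene stay as the last step left them, time stands still between calls to the robot, and variables do not carry over. Pictures are saved under pics/ and viewed, and the job is handed in when it is done.

```bash
ls; mkdir -p pics; python3 - <<'E'
from workcell import read_state, viewer, job, bot
import cv2
print(read_state()); print(bot.grasp_offset, [a for a in dir(bot) if a[0]!='_'])
for n in("side","top"):
    c=viewer.read_camera(n); cv2.imwrite(f"pics/{n}0.png",c["pixels"][:,:,::-1]); print({k:v for k,v in c.items() if k!="pixels"})
E
```

```text
pics
{'time': 0.0, 'q': array([-1.30790368e+00,  2.64784067e-01,  1.60539256e+00, -1.34522031e-06,
        1.27366599e+00, -3.68552427e-02]), 'joint_vel': array([1.92065149e-03, 1.86923236e-03, 1.55291530e-04, 5.00372494e-04,
       7.79830742e-05, 1.60929211e-03]), 'joint_torque': array([-2.74806458e-03, -5.15109801e+01, -3.67315972e+01, -3.90476171e-04,
        1.27824163e-02, -6.98551787e-06]), 'tool_pos': array([ 0.19915055, -0.64418938,  0.22993115]), 'tcp_rot': array([-3.10416458e+00, -4.68748986e-01,  4.00308252e-04]), 'wrist_force': array([-0.09104816,  0.56427841,  0.46270274]), 'torque': array([ 0.00514825, -0.0126071 ,  0.0391098 ]), 'width': 1.0012489122264434}
0.0187 ['MotionError', 'grasp_offset']
{'vertical_fov': 54.05795559955355, 'cx': 315.1137988300802, 'cy': 237.48391999843264, 'view': array([[-0.87372191, -0.48594552, -0.02160984,  0.36927091],
       [ 0.27905782, -0.53713893,  0.79599529, -0.18674911],
       [-0.39841783,  0.68944813,  0.60491695, -1.0382937 ],
       [ 0.        ,  0.        ,  0.        ,  1.        ]])}
{'vertical_fov': 48.99383860354282, 'cx': 323.3659493058749, 'cy': 239.82201199455966, 'view': array([[-0.02049811, -0.99965221,  0.01659205, -0.03686544],
       [ 0.99880262, -0.01973771,  0.04476328, -0.45008615],
       [-0.04442022,  0.01748974,  0.99885983, -1.32266355],
       [ 0.        ,  0.        ,  0.        ,  1.        ]])}
```

View pics/top0.png

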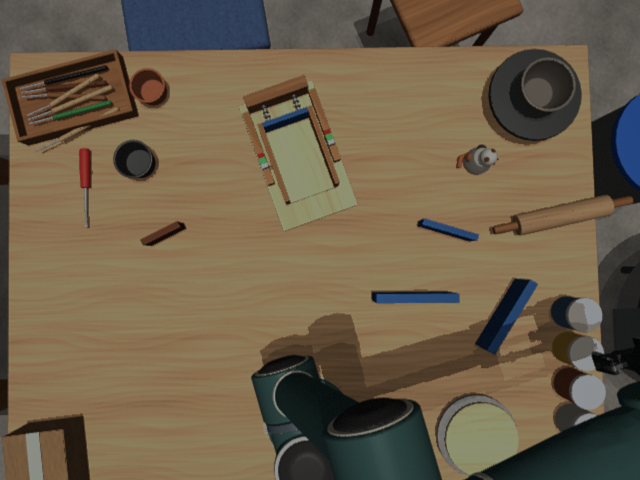

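View pics/side0.png

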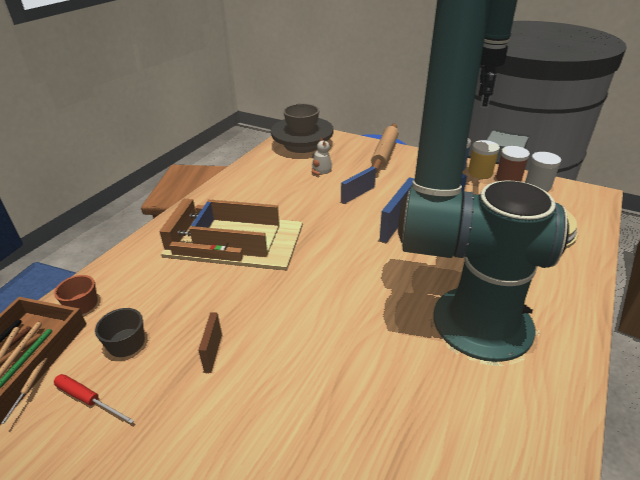

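Top view: cradle around (300,160), its open end and ledge facing the robot. There are three blue boards, at (448,230), (416,297) and (508,316). The one at (448,230) looks smallest, at about 60 px ≈ 140 mm. Next I'll zoom in and measure.

```bash
cat > h.py <<'E'
import numpy as np, cv2
from workcell import read_state, viewer, job, bot
def cam(n):
    c=viewer.read_camera(n); c['f']=240/np.tan(np.radians(c['vertical_fov']/2)); c['bgr']=c['pixels'][:,:,::-1].copy(); return c
def proj(c,p):
    p=np.atleast_2d(p); q=p@c['view'][:3,:3].T+c['view'][:3,3]
    return np.c_[c['cx']+c['f']*q[:,0]/-q[:,2], c['cy']-c['f']*q[:,1]/-q[:,2]]
def ray(c,uv):
    uv=np.atleast_2d(uv).astype(float); R=c['view'][:3,:3]; o=-R.T@c['view'][:3,3]
    d=np.c_[(uv[:,0]-c['cx'])/c['f'],-(uv[:,1]-c['cy'])/c['f'],-np.ones(len(uv))]@R
    return o,d
def onz(c,uv,z):
    o,d=ray(c,uv); return o+d*((z-o[2])/d[:,2])[:,None]
E
python3 - <<'E'
from h import *
c=cam("top"); im=c['bgr']
def crop(x0,y0,x1,y1,s,n): cv2.imwrite(n,cv2.resize(im[y0:y1,x0:x1],None,fx=s,fy=s,interpolation=cv2.INTER_NEAREST))
crop(405,200,505,260,8,"pics/b.png"); crop(230,70,365,235,3.6,"pics/t.png")
hsv=cv2.cvtColor(im,cv2.COLOR_BGR2HSV)
m=cv2.inRange(hsv,(100,90,30),(125,255,255))
for k in cv2.findContours(m,cv2.RETR_EXTERNAL,cv2.CHAIN_APPROX_NONE)[0]:
    if cv2.contourArea(k)>100:
        r=cv2.minAreaRect(k); print(r, onz(c,cv2.boxPoints(r),.07).round(3)[:,:2].tolist())
print(hsv[222:240:2,448])
c=cam("side");im=c['bgr'];crop(150,190,310,275,5,"pics/s.png"); crop(330,160,430,220,8,"pics/s2.png")
E
```

```text
((416.5, 297.0), (10.0, 83.0), 90.0) [[0.318, -0.167], [0.314, -0.368], [0.29, -0.367], [0.294, -0.166]]
((511.5977478027344, 316.4764099121094), (10.049762725830078, 82.4839096069336), 31.429563522338867) [[0.176, -0.431], [0.342, -0.541], [0.329, -0.562], [0.163, -0.451]]
((449.32110595703125, 230.0963592529297), (57.565364837646484, 8.045741081237793), 16.699243545532227) [[0.476, -0.282], [0.495, -0.288], [0.452, -0.421], [0.433, -0.415]]
((285.1677551269531, 117.47274017333984), (6.171382427215576, 46.81737518310547), 70.46334838867188) [[0.736, 0.099], [0.773, -0.01], [0.758, -0.014], [0.722, 0.094]]
((624.9999389648438, 142.49998474121094), (96.99998474121094, 27.999996185302734), 90.0) [[0.793, -0.763], [0.792, -0.833], [0.551, -0.821], [0.552, -0.752]]
((195.50741577148438, 24.014387130737305), (50.15415954589844, 146.4484100341797), 89.16968536376953) [[1.045, 0.437], [1.046, 0.078], [0.92, 0.079], [0.92, 0.436]]
[[ 16 113 136]
 [ 16 103 139]
 [108 147 109]
 [107 167 110]
 [107 167 110]
 [107 190  51]
 [126  44  29]
 [ 14 112 123]
 [ 17 104 135]]
```

View pics/b.png

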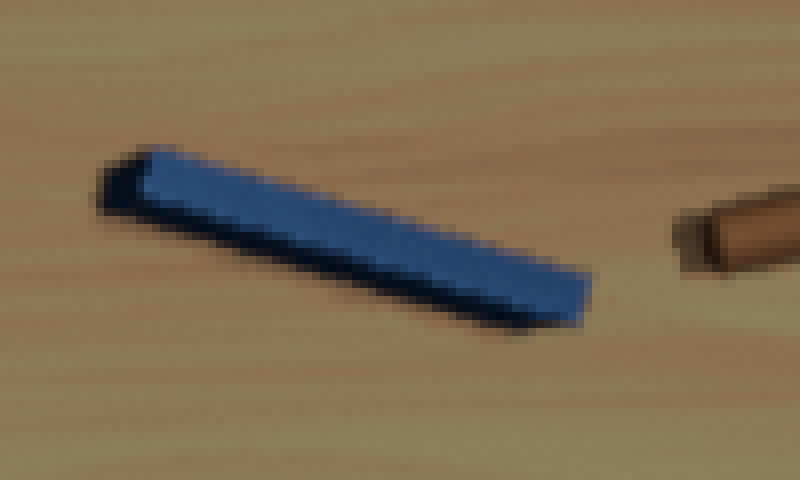

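View pics/t.png

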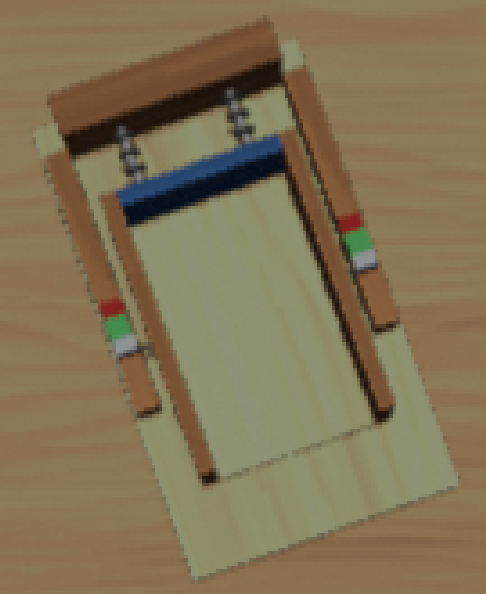

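View pics/s.png

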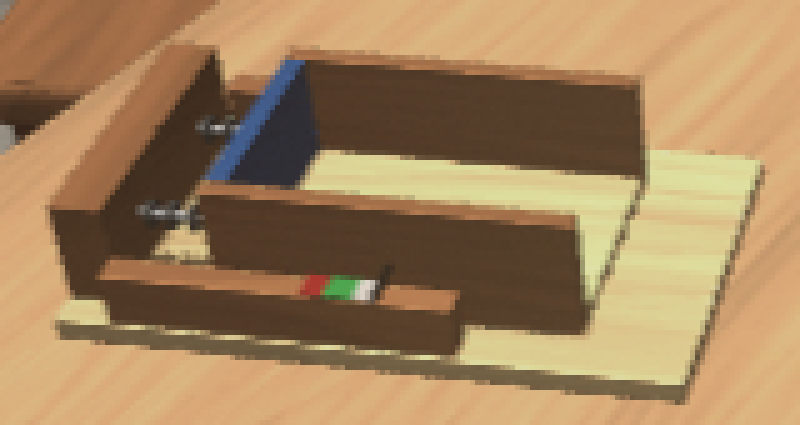

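View pics/s2.png

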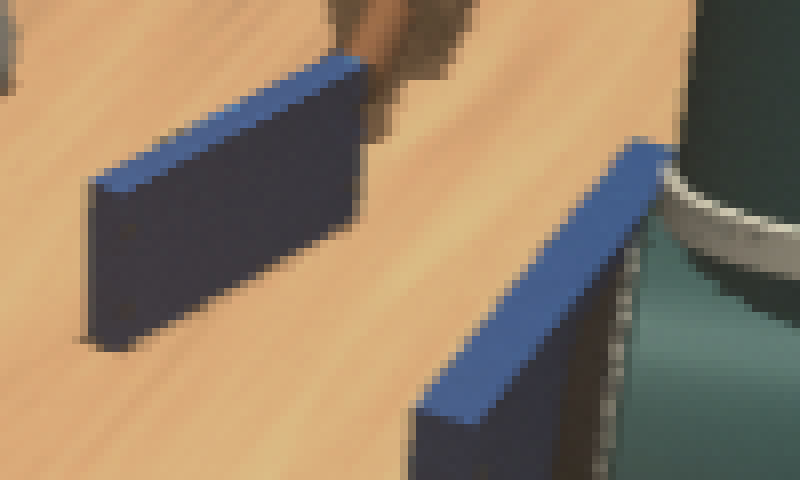

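```bash
cat > meas.py <<'E'
from h import *
def strip(c,mask,z,seed=None):
    n,l,s,cen=cv2.connectedComponentsWithStats(mask)
    out=[]
    for i in range(1,n):
        if s[i,4]<60: continue
        ys,xs=np.where(l==i); P=onz(c,np.c_[xs,ys]+0.0,z)[:,:2]
        m=P.mean(0); w,v=np.linalg.eigh(np.cov((P-m).T)); d=v[:,1]*np.sign(v[0,1])
        t=(P-m)@d; out.append((cen[i].round(1),s[i,4],m.round(4),np.degrees(np.arctan2(d[1],d[0])).round(2),(np.sqrt(12*w[::-1])).round(4),t.min().round(4),t.max().round(4)))
    return out
if __name__=="__main__":
    c=cam("top"); im=c['bgr']; hsv=cv2.cvtColor(im,cv2.COLOR_BGR2HSV)
    m=cv2.inRange(hsv,(100,90,75),(125,255,255)); m[:, :200]=0; m[:60]=0; m[:,540:]=0
    print("blue z.07");[print(*o) for o in strip(c,m,.07)]
    m=cv2.inRange(hsv,(5,90,60),(13,255,140)); k=np.zeros_like(m); k[70:235,235:365]=m[70:235,235:365]
    cv2.imwrite("pics/mk.png",cv2.resize(k[70:235,230:365],None,fx=3.6,fy=3.6,interpolation=0))
    print("walls z.082");[print(*o) for o in strip(c,k,.082)]
    print("rails z.042");[print(*o) for o in strip(c,k,.042)]
    k=cv2.inRange(hsv,(18,50,100),(30,130,255)); k[:70]=0;k[235:]=0;k[:,:235]=0;k[:,365:]=0
    K=max(cv2.findContours(k,0,1)[0],key=cv2.contourArea)
    q=cv2.approxPolyDP(cv2.convexHull(K),3,True).reshape(-1,2); print(q.tolist(),onz(c,q,.012).round(4)[:,:2].tolist())
    print(hsv[190,275:300].tolist())
E
python3 meas.py
```

```text
blue z.07
[284.7 116.9] 213 [0.7486 0.0432] -71.22 [0.115  0.0112] -0.0566 0.0578
[449.9 229.3] 347 [ 0.4662 -0.3529] 72.29 [0.1376 0.015 ] -0.0691 0.0685
[520.4 302.7] 431 [ 0.285  -0.5186] -34.53 [0.1219 0.0207] -0.0685 0.0604
[417.3 297.9] 744 [ 0.3019 -0.2686] 89.12 [0.1998 0.0216] -0.0989 0.0998
walls z.082
[275.1  91.3] 707 [0.8082 0.0647] -71.18 [0.1541 0.0275] -0.0772 0.0778
[318.9 110.5] 256 [ 0.7597 -0.0402] 18.83 [0.1093 0.0162] -0.0591 0.0543
[322.8 145.5] 301 [ 0.674 -0.048] 18.7 [0.1973 0.0096] -0.0972 0.1005
[252.5 133.2] 237 [0.7068 0.1208] 18.39 [0.1072 0.014 ] -0.059 0.0524
[272.9 161.9] 269 [0.6362 0.073 ] 18.58 [0.2004 0.0082] -0.1004 0.0973
[333.7 151.5] 83 [ 0.6589 -0.074 ] 16.1 [0.0383 0.0147] -0.0207 0.0172
[267.9 175.3] 87 [0.6038 0.0854] 18.02 [0.0395 0.0141] -0.0206 0.0184
rails z.042
[275.1  91.3] 707 [0.8215 0.0675] -71.18 [0.159  0.0283] -0.0796 0.0802
[318.9 110.5] 256 [ 0.7714 -0.0407] 18.83 [0.1127 0.0167] -0.061 0.0561
[322.8 145.5] 301 [ 0.683  -0.0488] 18.7 [0.2035 0.0099] -0.1003 0.1037
[252.5 133.2] 237 [0.7168 0.1254] 18.39 [0.1106 0.0144] -0.0609 0.0541
[272.9 161.9] 269 [0.644 0.076] 18.58 [0.2067 0.0085] -0.1036 0.1004
[333.7 151.5] 83 [ 0.6675 -0.0757] 16.1 [0.0396 0.0151] -0.0213 0.0178
[267.9 175.3] 87 [0.6106 0.0888] 18.02 [0.0408 0.0145] -0.0213 0.019
[[364, 206], [364, 211], [284, 231], [235, 213], [235, 156], [310, 142]] [[0.5331, -0.1508], [0.5203, -0.1505], [0.4735, 0.0531], [0.5214, 0.176], [0.6666, 0.1741], [0.6993, -0.017]]
[[32, 69, 144], [31, 67, 144], [29, 68, 143], [29, 72, 142], [28, 74, 142], [24, 83, 136], [14, 129, 115], [13, 147, 118], [13, 144, 119], [13, 143, 121], [14, 132, 120], [23, 74, 120], [34, 51, 146], [33, 52, 146], [33, 54, 146], [33, 58, 145], [33, 59, 146], [33, 56, 145], [33, 56, 146], [33, 54, 146], [32, 57, 144], [33, 60, 145], [32, 60, 145], [33, 59, 146], [33, 54, 146]]
```

View pics/mk.png

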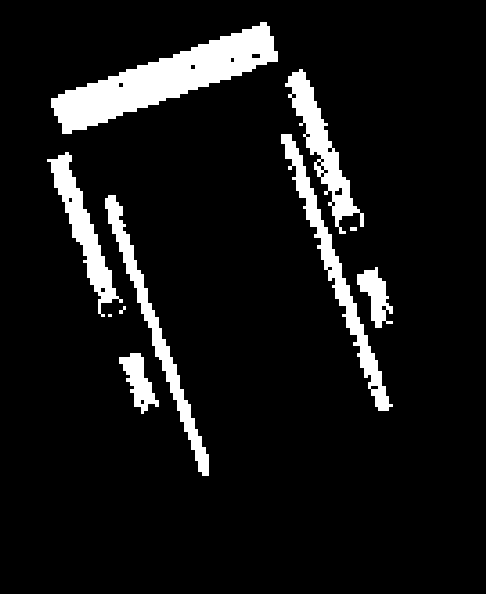

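```bash
cat > ov.py <<'E'
from h import *
import sys
def box(c,yaw,x0,x1,y0,y1,z0,z1):
    d=np.array([np.cos(yaw),np.sin(yaw)]); n=np.array([-d[1],d[0]])
    return np.array([[*(np.array(c)+d*a+n*b),z] for z in(z0,z1) for a,b in((x0,y0),(x1,y0),(x1,y1),(x0,y1))])
def draw(c,im,P,col,s,o):
    u=((proj(c,P)-o+.5)*s).astype(int)
    for i in range(4):
        for a,b in((i,(i+1)%4),(4+i,4+(i+1)%4),(i,i+4)): cv2.line(im,tuple(map(int,u[a])),tuple(map(int,u[b])),col,1)
if __name__=="__main__":
    D=np.radians
    B=((.4662,-.3529),D(-17.7)); T=((.5604,-.0196),D(18.7))
    for n,regs in(("side",((150,190,310,275,5),(330,160,430,220,8))),("top",((405,200,505,260,8),(230,70,365,235,3.6)))):
        c=cam(n)
        for i,(x0,y0,x1,y1,s) in enumerate(regs):
            im=cv2.resize(c['bgr'][y0:y1,x0:x1],None,fx=s,fy=s,interpolation=0); o=np.array([x0,y0])
            draw(c,im,box(*B,-.008,.008,-.07,.07,0,.07),(0,255,255),s,o)
            draw(c,im,box(*T,0,.2,-.07,.07,.012,.082),(0,255,0),s,o)
            draw(c,im,box(*T,-.06,.28,-.1,.1,0,.012),(255,0,255),s,o)
            cv2.imwrite(f"pics/ov_{n}{i}.png",im)
E
python3 ov.py
```

```text
(no output)
```

View pics/ov_side0.png

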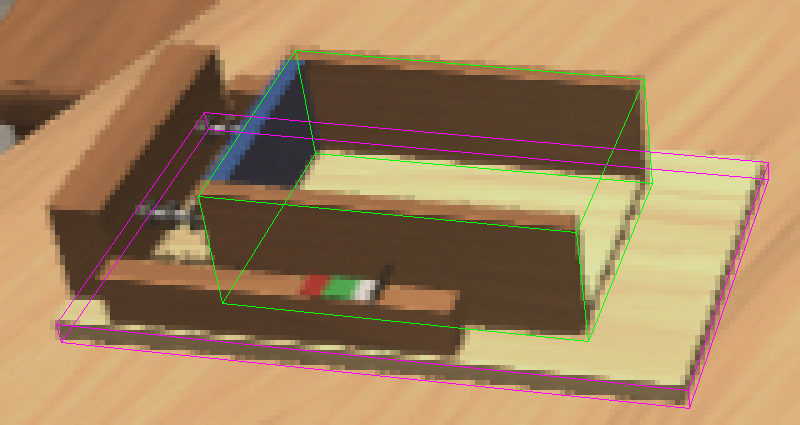

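View pics/ov_side1.png

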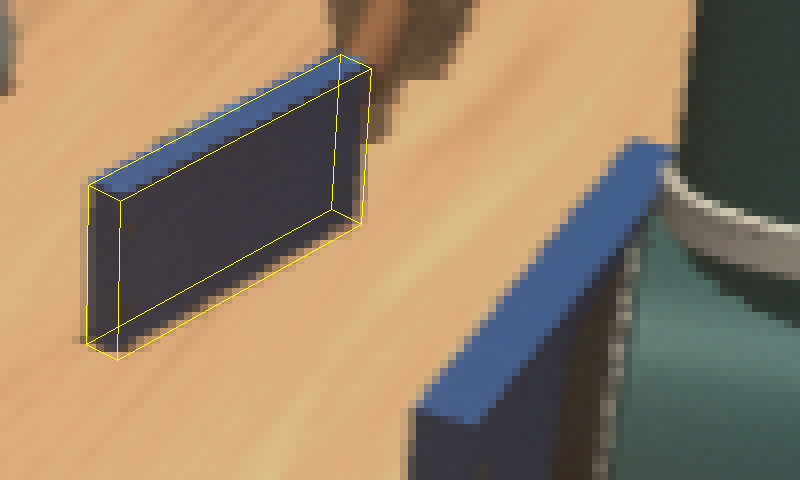

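View pics/ov_top0.png

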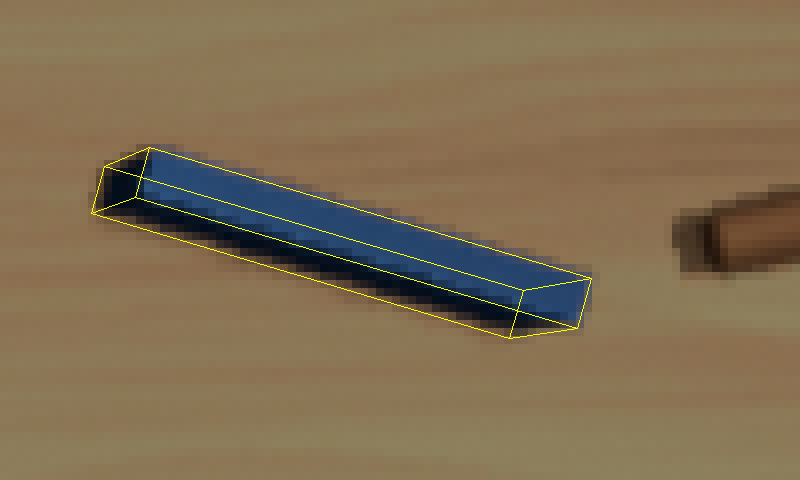

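View pics/ov_top1.png

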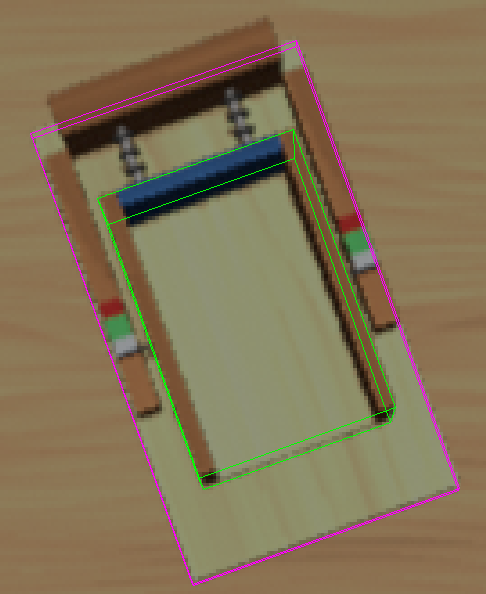

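The overlays agree to about 1 px in both views: smallest board centre (0.466,-0.353), yaw -17.7°; tray end (0.560,-0.020), yaw 18.7°. Next I'll work out the moves.

```bash
cat > plan.py <<'E'
import sys; from h import *
from scipy.spatial.transform import Rotation as Ro
def plan(pos,yawy):
    s=read_state(); R=Ro.from_rotvec(s['tcp_rot']); y0=R.as_matrix()[:,1]
    best=None
    for yy in (yawy,yawy+180):
        y=np.array([np.cos(np.radians(yy)),np.sin(np.radians(yy)),0]); z=np.array([0,0,-1.]); T=Ro.from_matrix(np.c_[np.cross(y,z),y,z])
        rv=(R.inv()*T).as_rotvec()
        if best is None or np.linalg.norm(rv)<np.linalg.norm(best): best=rv
    print("tcp",s['tool_pos'].round(4),"yaw y",np.degrees(np.arctan2(y0[1],y0[0])).round(2),"z",R.as_matrix()[:,2].round(3),"q",s['q'].round(3))
    print("shift mm",(R.inv().apply(np.array(pos)-s['tool_pos'])*1000).round(1),"rv",best.round(4),np.degrees(np.linalg.norm(best)).round(1))
if __name__=="__main__": plan([float(a) for a in sys.argv[1:4]],float(sys.argv[4]))
E
python3 plan.py .466 -.353 .15 -17.7; python3 plan.py .466 -.353 .026 -17.7
```

```text
tcp [ 0.1993 -0.6447  0.231 ] yaw y -72.82 z [-0.  0. -1.] q [-1.308  0.264  1.604  0.     1.274 -0.037]
shift mm [ 341.  -199.9   81.1] rv [-4.00e-04 -2.00e-04 -9.62e-01] 55.1
tcp [ 0.1993 -0.6447  0.231 ] yaw y -72.82 z [-0.  0. -1.] q [-1.308  0.264  1.604  0.     1.274 -0.037]
shift mm [ 341.  -199.9  205.1] rv [-4.00e-04 -2.00e-04 -9.62e-01] 55.1
```

```bash
python3 -m crank '50 -29 0 0 0 -0.14 0; 100 -58 0 0 0 -0.28 0; 150 -87 0 0 0 -0.42 0; 200 -116 10 0 0 -0.56 0; 250 -145 30 0 0 -0.7 0; 300 -175 60 0 0 -0.84 0; 341 -200 100 0 0 -0.962 0; 341 -200 110 0 0 -0.962 0; 341 -200 110 0 0 -0.962 0; 341 -200 110 0 0 -0.962 0' 60; python3 plan.py .466 -.353 .026 -17.7; python3 - <<'E'
from h import *
c=cam("top"); cv2.imwrite("pics/a1t.png",c['bgr']); c=cam("side"); cv2.imwrite("pics/a1s.png",cv2.resize(c['bgr'][100:260,280:480],None,fx=4,fy=3.75))
E
```

```text
time: 1.6
tool_pos: [0.4662, -0.3548, 0.1227]
tcp_rot: [2.537, 1.849, 0.0]
wrist_force: [-0.7, 0.1, -0.3]
width: 1.0
tcp [ 0.4662 -0.3548  0.1227] yaw y -17.81 z [ 0.002 -0.002 -1.   ] q [-0.693  0.187  1.908 -0.     1.044 -0.382]
shift mm [ 1.8 -1.  96.7] rv [ 0.0021  0.0012 -0.0019] 0.2
```

View pics/a1s.png

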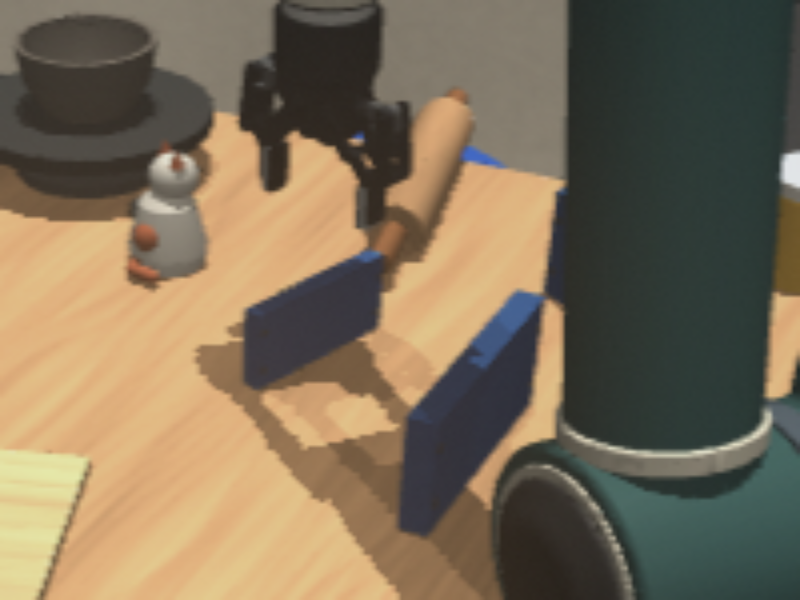

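View pics/a1t.png

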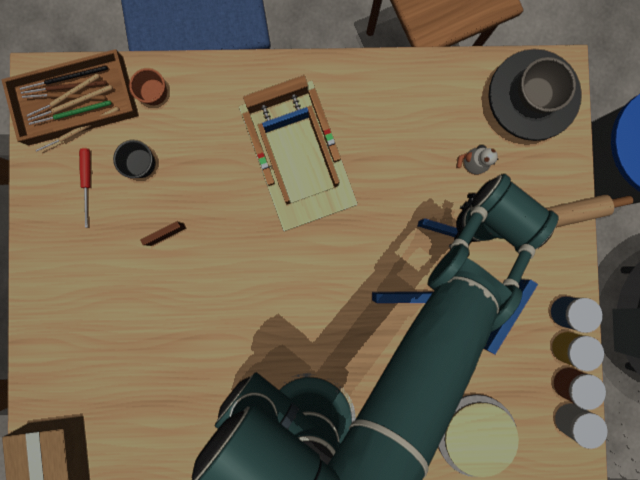

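The side view shows the fingers straddling the small board, at about (320,310) in the crop. I'll descend and grip.

```bash
python3 -m crank '1 -1 35 0 0 0 0; 2 -1 70 0 0 0 0; 2 -1 97 0 0 0 0; 2 -1 97 0 0 0 0; 2 -1 97 0 0 0 0; 2 -1 97 0 0 0 255; 2 -1 97 0 0 0 255; 2 -1 97 0 0 0 255; 2 -1 97 0 0 0 255; 2 -1 97 0 0 0 255; 2 -1 97 0 0 0 255; 2 -1 97 0 0 0 255; 2 -1 97 0 0 0 255' 60; python3 plan.py .466 -.353 .026 -17.7
```

```text
time: 3.32
tool_pos: [0.4661, -0.3511, 0.0248]
tcp_rot: [2.536, 1.853, 0.0]
wrist_force: [1.0, 0.8, 5.0]
width: 0.186
tcp [ 0.4661 -0.3511  0.0248] yaw y -17.71 z [ 0.001 -0.    -1.   ] q [-0.688  0.302  1.974  0.     0.865 -0.379]
shift mm [-1.8  0.5 -1.2] rv [ 0.0008  0.0002 -0.0001] 0.0
```

```bash
python3 plan.py .5225 -.0324 .10 18.7
```

```text
tcp [ 0.4661 -0.3511  0.0248] yaw y -17.71 z [ 0.001 -0.    -1.   ] q [-0.688  0.302  1.974  0.     0.865 -0.379]
shift mm [320.8 -43.1 -75.3] rv [ 7.000e-04  4.000e-04 -6.354e-01] 36.4
```

```bash
python3 -m crank '0 0 -30 0 0 0 255; 10 0 -60 0 0 0 255; 50 -10 -75 0 0 -0.08 255; 100 -16 -75 0 0 -0.18 255; 150 -22 -75 0 0 -0.28 255; 200 -28 -75 0 0 -0.38 255; 250 -34 -75 0 0 -0.48 255; 295 -40 -75 0 0 -0.58 255; 320 -43 -75 0 0 -0.635 255; 320 -43 -75 0 0 -0.635 255; 320 -43 -75 0 0 -0.635 255; 320 -43 -75 0 0 -0.635 255'; python3 plan.py .5225 -.0324 .10 18.7
python3 - <<'E'
from h import *
c=cam("top"); cv2.imwrite("pics/a2t.png",cv2.resize(c['bgr'][60:260,200:460],None,fx=3,fy=3)); c=cam("side"); cv2.imwrite("pics/a2s.png",cv2.resize(c['bgr'][130:290,130:350],None,fx=3.6,fy=3.6))
E
```

```text
time: 4.82
tool_pos: [0.5217, -0.0339, 0.0989]
tcp_rot: [-1.833, -2.551, 0.001]
wrist_force: [0.4, -0.1, -0.1]
width: 0.187
tcp [ 0.5217 -0.0339  0.0989] yaw y 18.59 z [-0.001 -0.    -1.   ] q [-0.112  0.101  2.056 -0.     0.985 -0.437]
shift mm [ 1.2  1.2 -1.1] rv [-0.0007 -0.0001 -0.0019] 0.1
```

View pics/a2t.png

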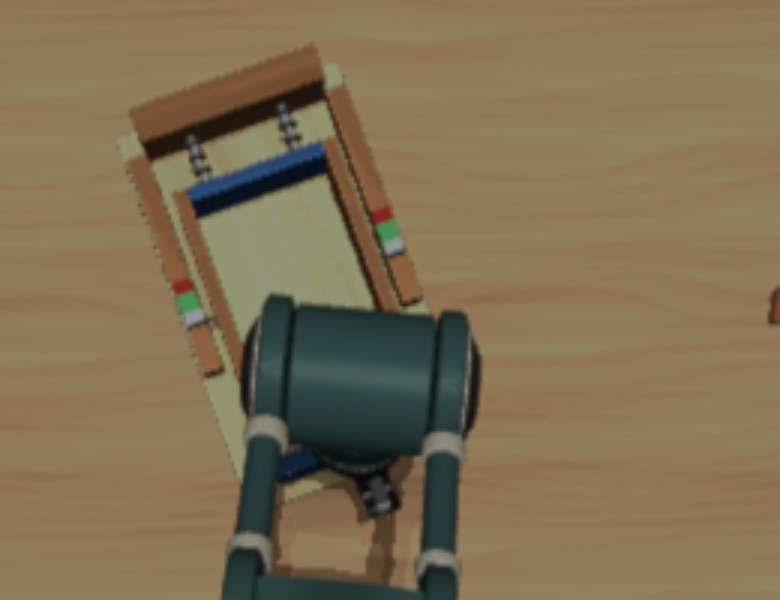

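View pics/a2s.png

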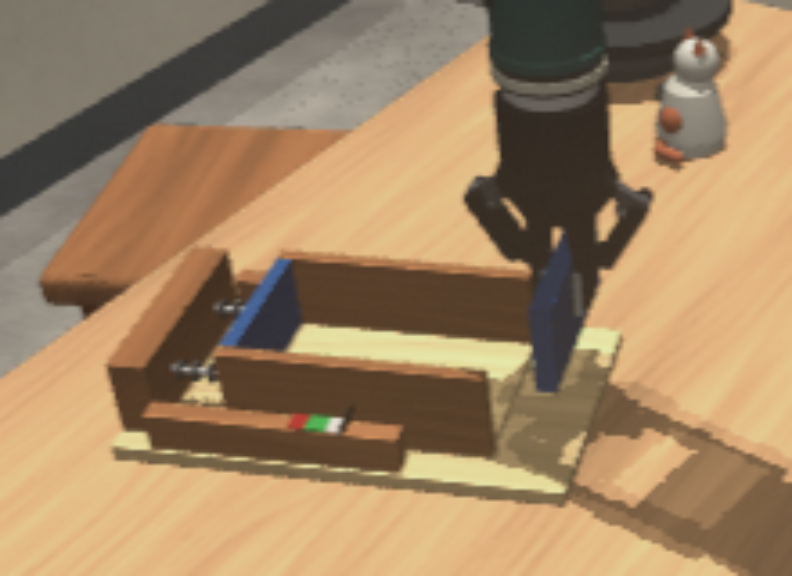

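```bash
cat > chk.py <<'E'
from ov import *
import sys
off=float(sys.argv[1]); 
s=read_state(); p=s['tool_pos']; from scipy.spatial.transform import Rotation as Ro
y=Ro.from_rotvec(s['tcp_rot']).as_matrix()[:,1]; yaw=np.arctan2(y[1],y[0]); n=np.array([-np.sin(yaw),np.cos(yaw)])
C=p[:2]+n*off; zb=p[2]-.0248
for nm,(x0,y0,x1,y1,s_) in(("side",(180,175,320,280,5.7)),):
    c=cam(nm); im=cv2.resize(c['bgr'][y0:y1,x0:x1],None,fx=s_,fy=s_,interpolation=0)
    draw(c,im,box(C,yaw,-.008,.008,-.07,.07,zb,zb+.07),(0,255,255),s_,np.array([x0,y0]))
    cv2.imwrite(sys.argv[2],im)
T=np.array([.5604,-.0196]); t=np.radians(18.7); d=np.array([np.cos(t),np.sin(t)]); 
print("board in tray frame mm",((C-T)@d*1e3).round(1),((C-T)@[-d[1],d[0]]*1e3).round(1),"zb",zb.round(4),"yaw",np.degrees(yaw).round(2))
E
python3 chk.py -0.0018 pics/a3.png
```

```text
board in tray frame mm -41.1 -3.0 zb 0.0744 yaw 18.58
```

View pics/a3.png

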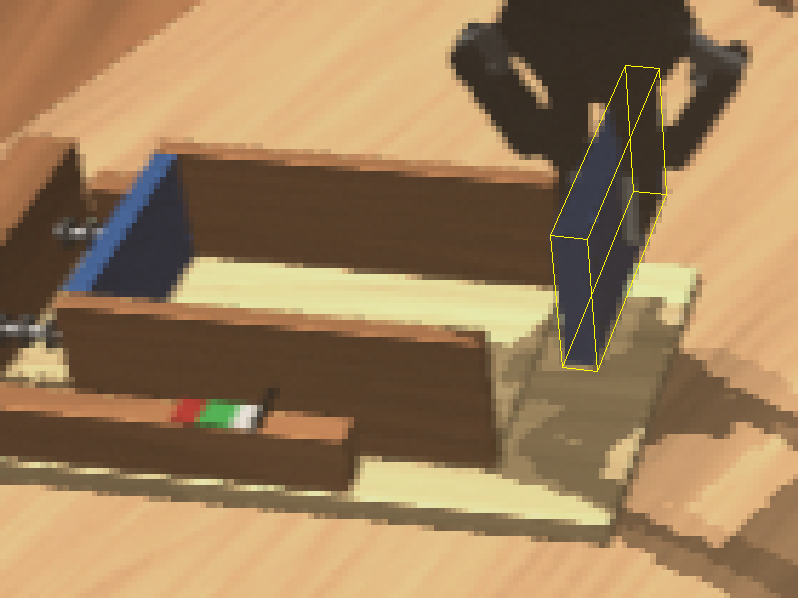

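```bash
python3 -m crank '3 0 20 0 0 0 255; 3 0 40 0 0 0 255; 3 0 52 0 0 0 255; 3 0 60 0 0 0 255; 3 0 60 0 0 0 255; 3 0 60 0 0 0 255; 3 0 60 0 0 0 255'; python3 chk.py -0.0018 pics/a4.png
```

```text
time: 5.85
tool_pos: [0.5218, -0.0302, 0.04]
tcp_rot: [1.831, 2.552, 0.001]
wrist_force: [0.2, 0.9, -1.9]
width: 0.181
board in tray frame mm -40.0 0.5 zb 0.0152 yaw 18.68
```

View pics/a4.png

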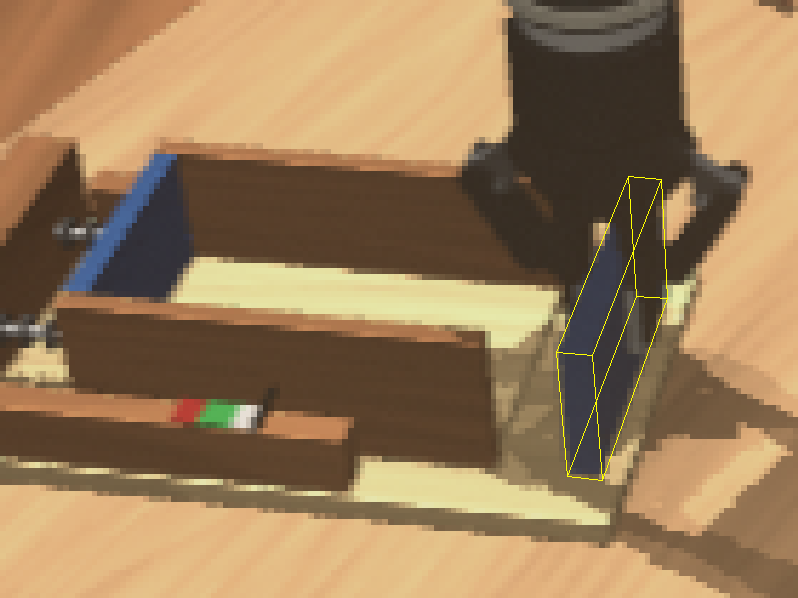

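```bash
python3 -m crank '0 5 1 0 0 0 255; 0 14 2 0 0 0 255; 0 22 2 0 0 0 255; 0 27 2 0 0 0 255; 0 27 2 0 0 0 255; 0 27 2 0 0 0 255; 0 27 2 0 0 0 255'; python3 chk.py -0.0018 pics/a5.png
```

```text
time: 6.78
tool_pos: [0.5463, -0.0215, 0.0372]
tcp_rot: [-1.831, -2.552, 0.0]
wrist_force: [0.2, -0.1, -0.2]
width: 0.176
board in tray frame mm -13.9 0.9 zb 0.0124 yaw 18.67
```

View pics/a5.png

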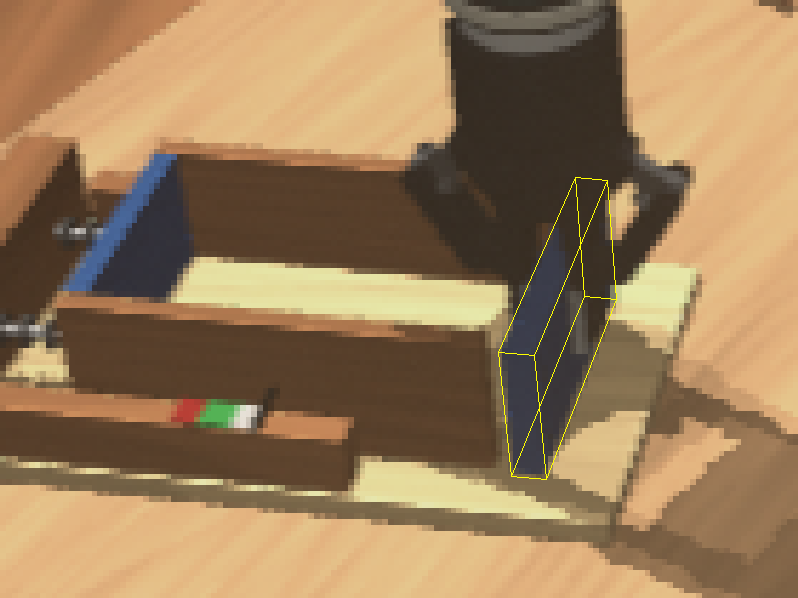

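Gap of about 6 mm, height and sides in line. I'll push slowly to partial compression.

```bash
python3 -m crank '0 3 0 0 0 0 255; 0 6 0 0 0 0 255; 0 8 0 0 0 0 255; 0 10 0 0 0 0 255; 0 12 0 0 0 0 255; 0 14 0 0 0 0 255; 0 16 0 0 0 0 255; 0 18 0 0 0 0 255; 0 18 0 0 0 0 255; 0 18 0 0 0 0 255; 0 18 0 0 0 0 255'; python3 chk.py -0.0018 pics/a6.png
```

```text
time: 8.2
tool_pos: [0.5634, -0.0158, 0.0371]
tcp_rot: [-1.831, -2.552, 0.001]
wrist_force: [-4.2, -1.4, 0.6]
width: 0.184
board in tray frame mm 4.0 0.9 zb 0.0123 yaw 18.68
```

View pics/a6.png

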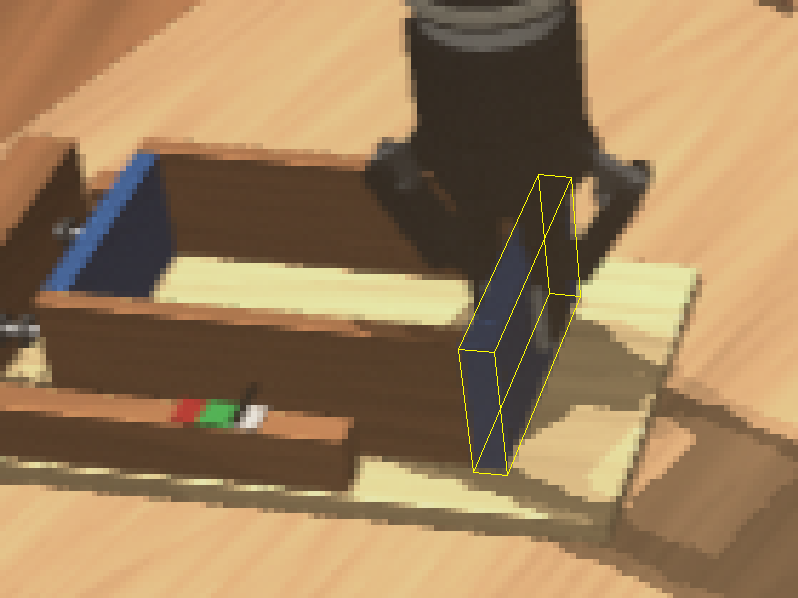

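4.4 N, so about 9 mm of compression; the pointer at about (245,395) is near the white/green border. Another 11 mm should reach mid-green.

```bash
python3 -m crank '0 2 0 0 0 0 255; 0 4 0 0 0 0 255; 0 6 0 0 0 0 255; 0 8 0 0 0 0 255; 0 10 0 0 0 0 255; 0 11 0 0 0 0 255; 0 11 0 0 0 0 255; 0 11 0 0 0 0 255; 0 11 0 0 0 0 255; 0 11 0 0 0 0 255; 0 11 0 0 0 0 255; 0 11 0 0 0 0 255'; python3 chk.py -0.0018 pics/a7.png
python3 - <<'E'
from h import *
c=cam("top"); cv2.imwrite("pics/a7t.png",cv2.resize(c['bgr'][70:230,230:370],None,fx=3.6,fy=3.6,interpolation=0))
E
```

```text
time: 9.75
tool_pos: [0.5725, -0.0127, 0.0371]
tcp_rot: [-1.83, -2.551, 0.004]
wrist_force: [-8.9, -4.5, 4.8]
width: 0.179
board in tray frame mm 13.6 0.9 zb 0.0123 yaw 18.69
```

View pics/a7.png

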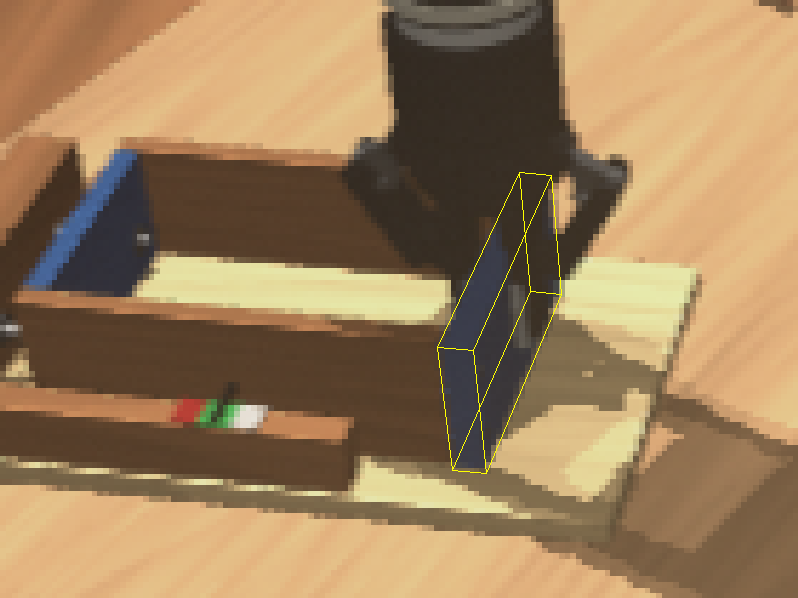

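View pics/a7t.png

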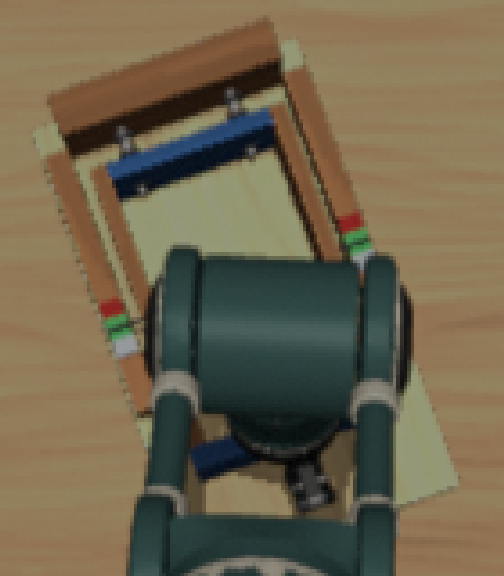

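Both pointers stand mid-green, at about (118,325) and (357,240) in the top crop, and the push is about 9.9 N. Now a sideways check of the board end against the tray wall in the top view, while holding.

```bash
python3 -m crank '0 0 0 0 0 0 255; 0 0 0 0 0 0 255; 0 0 0 0 0 0 255; 0 0 0 0 0 0 255; 0 0 0 0 0 0 255; 0 0 0 0 0 0 255; 0 0 0 0 0 0 255; 0 0 0 0 0 0 255;0 0 0 0 0 0 255; 0 0 0 0 0 0 255; 0 0 0 0 0 0 255; 0 0 0 0 0 0 255'
python3 - <<'E'
from h import *
c=cam("top"); im=c['bgr']; cv2.imwrite("pics/a8t.png",cv2.resize(im[150:215,255:335],None,fx=9,fy=9,interpolation=0))
hsv=cv2.cvtColor(im,cv2.COLOR_BGR2HSV)
t=np.radians(18.7); d=np.array([np.cos(t),np.sin(t)]); n=np.array([-d[1],d[0]]); T=np.array([.5604,-.0196])
def tf(m,name,z):
    ys,xs=np.where(m); P=onz(c,np.c_[xs,ys],z)[:,:2]-T
    print(name,len(xs),"x",(np.percentile(P@d,[2,50,98])*1e3).round(1),"y",(np.percentile(P@n,[2,50,98])*1e3).round(1))
R=np.zeros(im.shape[:2],bool); R[185:215,270:300]=1
tf((cv2.inRange(hsv,(100,90,75),(125,255,255))>0)&R,"board top left end",.082)
R[:]=0; R[110:150,250:285]=1
w=(cv2.inRange(hsv,(5,90,60),(14,255,140))>0)&R
k,l=cv2.connectedComponents(w.astype('u1'))
for i in range(1,k):
    if (l==i).sum()>40: tf(l==i,"brown",.082)
E
python3 chk.py -0.0018 pics/a8.png
```

```text
time: 11.35
tool_pos: [0.5724, -0.0127, 0.0371]
tcp_rot: [-1.83, -2.551, 0.004]
wrist_force: [-8.6, -4.0, 3.6]
width: 0.177
board in tray frame mm 13.6 0.9 zb 0.0123 yaw 18.69Traceback (most recent call last):
  File "<stdin>", line 9, in <module>
  File "<stdin>", line 7, in tf
    return _quantile_unchecked(
        a, q, axis, out, overwrite_input, method, keepdims, weights)
    return _ureduce(a,
                    func=_quantile_ureduce_func,
    ...<5 lines>...
                    overwrite_input=overwrite_input,
                    method=method)
    r = func(a, **kwargs)
    result = _quantile(arr,
                       quantiles=q,
    ...<2 lines>...
                       out=out,
                       weights=wgt)
    slices_having_nans = np.isnan(arr[-1, ...])
                                  ~~~^^^^^^^^^
IndexError: index -1 is out of bounds for axis 0 with size 0
```

View pics/a8t.png

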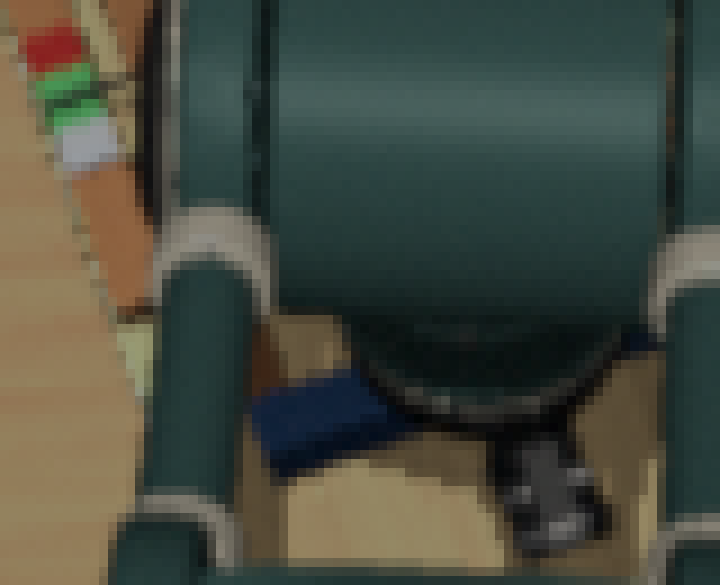

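View pics/a8.png

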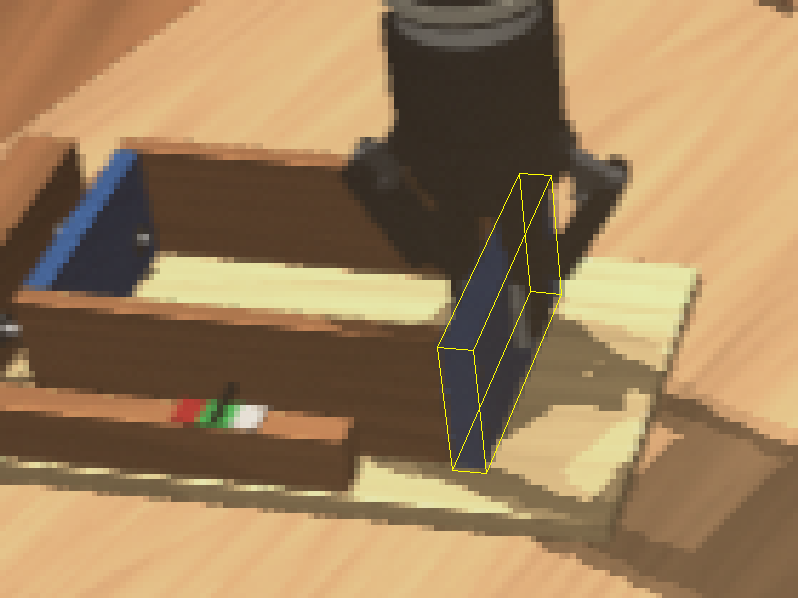

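```bash
python3 - <<'E'
from h import *
t=np.radians(18.7); d=np.array([np.cos(t),np.sin(t)]); n=np.array([-d[1],d[0]]); T=np.array([.5604,-.0196])
def f(nm,uv,z):
    c=f.c[nm]; P=onz(c,[uv],z)[0,:2]-T; print(nm,uv,"x",(P@d*1e3).round(1),"y",(P@n*1e3).round(1))
f.c={k:cam(k) for k in("top","side")}
f("top",(255+252/9-.5,150+403/9-.5),.082)      # board left end, tray-side top corner (maybe arm-hidden)
f("side",(180+453/5.7-.5,175+468/5.7-.5),.012) # board bottom near corner
f("side",(180+440/5.7-.5,175+346/5.7-.5),.082) # board top near corner
f("side",(180+495/5.7-.5,175+464/5.7-.5),.012) # wall bottom corner (first picture, free)
E
```

```text
top (282.5, 194.27777777777777) x 19.9 y 68.0
side (258.9736842105263, 256.60526315789474) x 22.1 y 68.9
side (256.6929824561403, 235.2017543859649) x 21.0 y 69.7
side (266.3421052631579, 255.9035087719298) x 4.0 y 63.2
```

```bash
python3 - <<'E'
from h import *
c=cam("side"); im=c['bgr'][225:265,230:280]
im=np.clip(im.astype(float)*1.8,0,255).astype('u1')
im=cv2.resize(im,None,fx=15,fy=15,interpolation=0)
# line at tray y=+70 and y=+66, z=.012, z=.082
t=np.radians(18.7); d=np.array([np.cos(t),np.sin(t)]); n=np.array([-d[1],d[0]]); T=np.array([.5604,-.0196])
for z in(.012,.082):
  for y,col in((.070,(0,255,0)),(.064,(0,0,255))):
    P=[[*(T+d*x+n*y),z] for x in(0.0,.15)]; u=((proj(c,P)-[230,225]+.5)*15).astype(int); cv2.line(im,tuple(map(int,u[0])),tuple(map(int,u[1])),col,1)
cv2.imwrite("pics/a9.png",im)
E
```

```text
(no output)
```

View pics/a9.png

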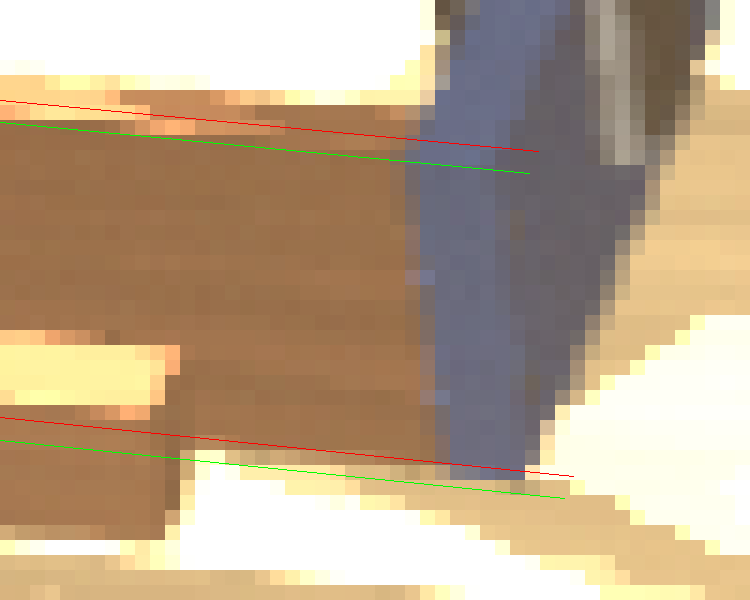

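The side zoom shows the board sticking out roughly 2–4 mm past the left wall, against 0.9 mm from the arm pose. That is inside the 7 mm tolerance, but I'll take out 2 mm while keeping the push.

```bash
python3 -m crank '-0.5 0 0 0 0 0 255; -1 0 0 0 0 0 255; -1.5 0 0 0 0 0 255; -2 0 0 0 0 0 255; -2 0 0 0 0 0 255; -2 0 0 0 0 0 255; -2 0 0 0 0 0 255; -2 0 0 0 0 0 255; -2 0 0 0 0 0 255; -2 0 0 0 0 0 255; -2 0 0 0 0 0 255; -2 0 0 0 0 0 255; -2 0 0 0 0 0 255; -2 0 0 0 0 0 255; -2 0 0 0 0 0 255; -2 0 0 0 0 0 255; -2 0 0 0 0 0 255; -2 0 0 0 0 0 255; -2 0 0 0 0 0 255; -2 0 0 0 0 0 255'; python3 chk.py -.0018 pics/a10.png; python3 - <<'E'
from h import *
c=cam("side"); im=c['bgr'][225:265,220:280]
im=np.clip(im.astype(float)*1.8,0,255).astype('u1')
cv2.imwrite("pics/a11.png",cv2.resize(im,None,fx=13,fy=13,interpolation=0))
E
```

```text
time: 14.1
tool_pos: [0.5722, -0.0128, 0.0369]
tcp_rot: [-1.829, -2.548, 0.003]
wrist_force: [-10.0, 3.6, 5.5]
width: 0.18
board in tray frame mm 13.4 0.9 zb 0.0121 yaw 18.67
```

View pics/a11.png

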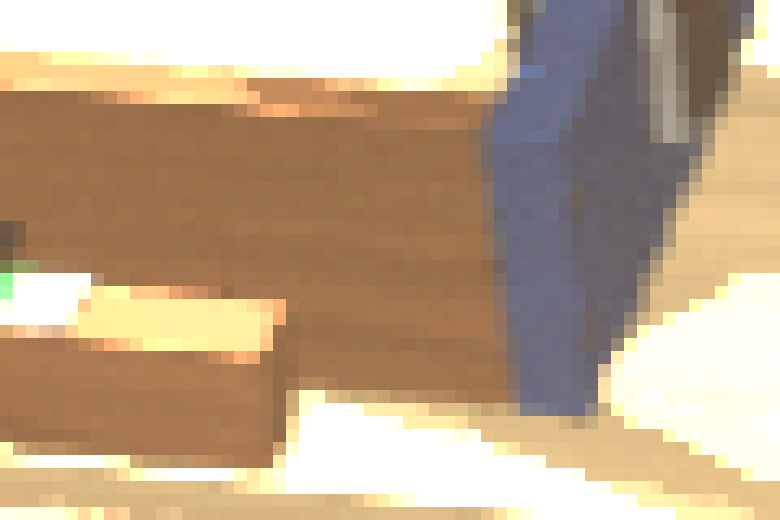

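View pics/a10.png

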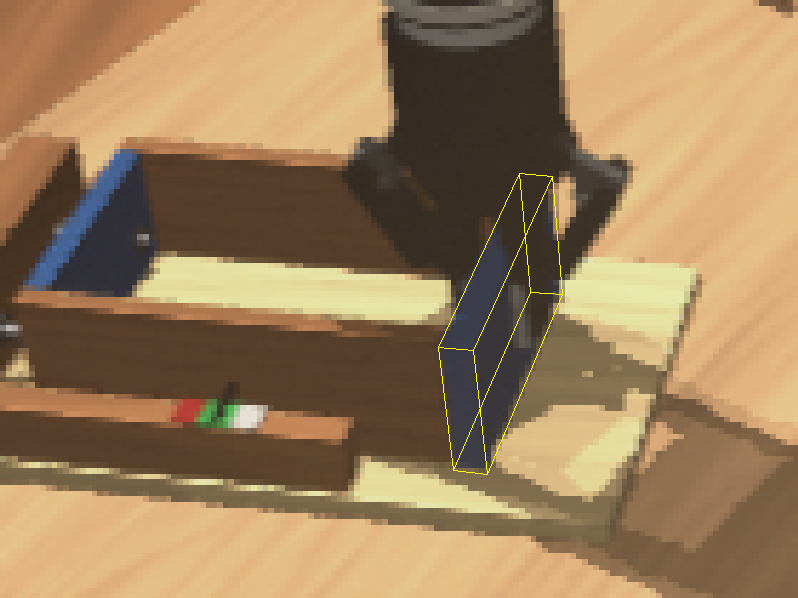

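Friction held the board: the pose is unchanged and sideways force built up to about 6.6 N. I'll back off out of contact so the offset takes effect, then push again.

```bash
python3 -m crank '0 -4 0 0 0 0 255; 0 -9 -0.5 0 0 0 255; 0 -14 -0.5 0 0 0 255; 0 -19 -0.5 0 0 0 255; 0 -24 -0.5 0 0 0 255; 0 -29 -0.5 0 0 0 255; 0 -29 -0.5 0 0 0 255; 0 -29 -0.5 0 0 0 255; 0 -29 -0.5 0 0 0 255'; python3 chk.py -.0018 pics/a12.png; python3 - <<'E'
from h import *
c=cam("side"); im=c['bgr'][220:265,225:285]
im=np.clip(im.astype(float)*1.8,0,255).astype('u1')
cv2.imwrite("pics/a13.png",cv2.resize(im,None,fx=13,fy=13,interpolation=0))
E
```

```text
time: 15.32
tool_pos: [0.5477, -0.0234, 0.0379]
tcp_rot: [1.831, 2.552, 0.0]
wrist_force: [0.3, 0.3, -1.2]
width: 0.177
board in tray frame mm -13.3 -1.3 zb 0.0131 yaw 18.68
```

View pics/a13.png

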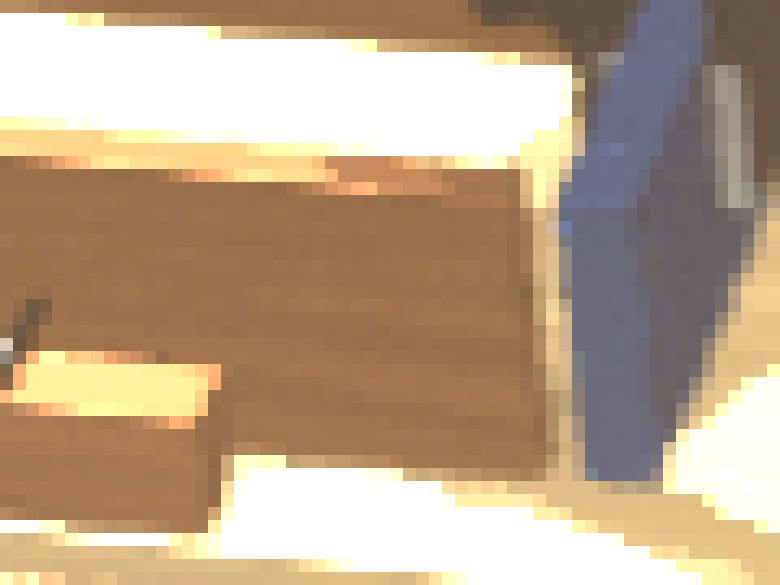

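Bottom edges now line up: wall at (545,478), board at (590,481). Push again.

```bash
python3 -m crank '0 3 0 0 0 0 255; 0 6 0 0 0 0 255; 0 8 0 0 0 0 255; 0 10 0 0 0 0 255; 0 12 0 0 0 0 255; 0 14 0 0 0 0 255; 0 16 0 0 0 0 255; 0 18 0 0 0 0 255; 0 20 0 0 0 0 255; 0 22 0 0 0 0 255; 0 24 0 0 0 0 255; 0 26 0 0 0 0 255; 0 28 0 0 0 0 255; 0 29 0 0 0 0 255; 0 29 0 0 0 0 255; 0 29 0 0 0 0 255; 0 29 0 0 0 0 255; 0 29 0 0 0 0 255; 0 29 0 0 0 0 255'
python3 -m crank '0 0 0 0 0 0 255; 0 0 0 0 0 0 255; 0 0 0 0 0 0 255; 0 0 0 0 0 0 255; 0 0 0 0 0 0 255; 0 0 0 0 0 0 255; 0 0 0 0 0 0 255; 0 0 0 0 0 0 255;0 0 0 0 0 0 255; 0 0 0 0 0 0 255; 0 0 0 0 0 0 255; 0 0 0 0 0 0 255; 0 0 0 0 0 0 255; 0 0 0 0 0 0 255; 0 0 0 0 0 0 255; 0 0 0 0 0 0 255'
python3 chk.py -.0018 pics/a14.png;python3 - <<'E'
from h import *
c=cam("top"); cv2.imwrite("pics/a14t.png",cv2.resize(c['bgr'][70:230,230:370],None,fx=3.6,fy=3.6,interpolation=0))
E
```

```text
time: 17.8
tool_pos: [0.5726, -0.0146, 0.0374]
tcp_rot: [-1.829, -2.55, 0.005]
wrist_force: [-8.3, -3.4, 4.4]
width: 0.175
time: 19.8
tool_pos: [0.5726, -0.0146, 0.0374]
tcp_rot: [-1.829, -2.55, 0.005]
wrist_force: [-8.7, -3.2, 4.6]
width: 0.178
board in tray frame mm 13.2 -1.0 zb 0.0126 yaw 18.69
```

View pics/a14.png

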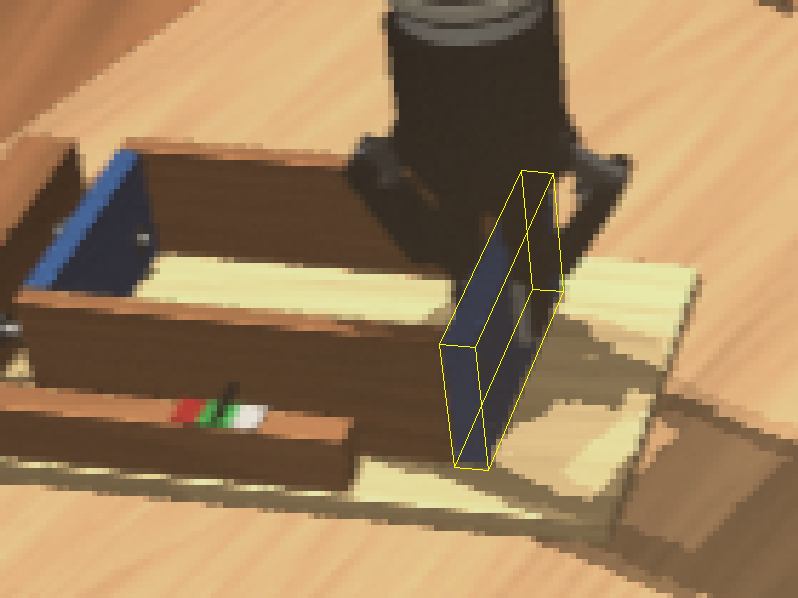

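View pics/a14t.png

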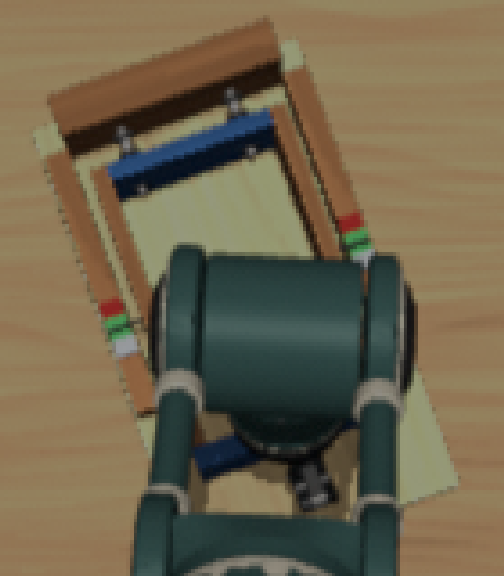

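Both pointers are mid-green at (118,327) and (357,242), the push is about 9.3 N, and the pose didn't change over 2 s. Handing in.

```bash
python3 - <<'E'
from h import *
print(job.finish_job()); s=read_state(); print(s['time'],s['wrist_force'])
E
```

```text
the job is handed in; nothing more can be done
None
the job is handed in; nothing more can be done
```

I gripped the smallest blue board (measured about 138 mm long) and put it on the ledge across the tray's open end. It was pushed into the green and still held there when I handed in at about 19.8 s. No verdict was reported.

**Last checks**
- **Pointers:** both stood mid-green in the top view.
- **Push:** about 9.3 N along the push direction. The pose stayed the same over a 2 s hold.
- **Grip:** the fingers were closed to about 15 mm on the 16 mm board.
- **Angle:** within about 0.1° of the tray.
- **Height:** the underside was about 12.6 mm above the table, against the 12 mm ledge.

**What disagreed**
- **Sideways fit:** after the first push, the arm pose put the board 0.9 mm off centre, but the side view suggested 2–4 mm. A 2 mm sideways nudge under load did nothing because friction held the board, so I backed off, shifted it and pushed again.
- **Final sideways position:** it works out at -1.0 mm from the arm pose. The side view showed the edges flush to within a pixel (about 2 mm) just before the second push.
- **Top-view check:** the automatic top-view check of the board's end failed. A point picked by hand agreed to about 2 mm, but the arm may partly hide that corner.
- **Upward force:** about 4.6 N remained at the wrist, probably the board rubbing on the ledge.

I kept the planned path clear of the divider, bowl and cat, but I didn't measure them again at the end.

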